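Load returned battery packs into the sequential charger, first back first

TASK

The packs stand in the blue return caddy in the order they came back, the first at its yellow end, and the charger fills its bays in turn from the green switch end. Load the packs into the charger one at a time in that order - first pack into the bay next to the green switch, second into the next bay, and so on to the last - each turned so that its key rib enters the keyway, fully down and let go. Do not shift the insert tray, the sanding block or the putty tin.

Things in the scene. Friction and masses are not known exactly. Their poses are not given: they have to be found in the camera images.
- pack_red: Battery pack with red top label and band, upright. Origin: centre of stem's underside, z up. Stem z 0-40 mm, T-shaped: 23 x 34 mm body (x -17..6, y +-17) plus key rib 14 mm wide on +x (x 6..17). Head z 40-76 mm: 48 mm along x, 52 mm along y; grip its upper 25 mm across x, on the ribbed faces. Chevron on the label points to +x, the rib side; gauge dots on the -x side. 0.19 kg.
- pack_orange: Battery pack with orange top label and band, upright. Origin: centre of stem's underside, z up. Stem z 0-40 mm, T-shaped: 23 x 34 mm body (x -17..6, y +-17) plus key rib 14 mm wide on +x (x 6..17). Head z 40-76 mm: 48 mm along x, 52 mm along y; grip its upper 25 mm across x, on the ribbed faces. Chevron on the label points to +x, the rib side; gauge dots on the -x side. 0.19 kg.
- pack_blue: Battery pack with blue top label and band, upright. Origin: centre of stem's underside, z up. Stem z 0-40 mm, T-shaped: 23 x 34 mm body (x -17..6, y +-17) plus key rib 14 mm wide on +x (x 6..17). Head z 40-76 mm: 48 mm along x, 52 mm along y; grip its upper 25 mm across x, on the ribbed faces. Chevron on the label points to +x, the rib side; gauge dots on the -x side. 0.19 kg.
- pack_white: Battery pack with white top label and band, upright. Origin: centre of stem's underside, z up. Stem z 0-40 mm, T-shaped: 23 x 34 mm body (x -17..6, y +-17) plus key rib 14 mm wide on +x (x 6..17). Head z 40-76 mm: 48 mm along x, 52 mm along y; grip its upper 25 mm across x, on the ribbed faces. Chevron on the label points to +x, the rib side; gauge dots on the -x side. 0.19 kg.
- caddy: Blue return caddy, fixed, 92 x 324 mm, walls to 32 mm. Four roomy pockets in a row hold packs at any angle. Origin: underside, mid-row; z up, y along the row to the yellow end. Pocket centres at x 0, y = +114 mm (first, at the yellow end), +38, -38, -114 mm; floors at z = 8 mm. Which pack stands in which pocket varies.
- charger: Dark grey four-bay charger, fixed, 104 x 326 mm, top z = 50 mm, green rocker switch (to z 57 mm) at its -y end. Origin: underside, z up, y along the row, +x to the rear (keyway) side. Bay centres at x 0, y = -97 mm (first, next to the switch), -21, +55, +131 mm; bay floors at z = 12 mm. A seated pack stands on the floor with its +x along charger +x.
- first_bay (a point): Centre of the first bay's floor, axes as charger; all bays alike: 42 x 42 mm, 38 mm deep, 4 mm clear round the stem, 6 mm lead-in slope at the mouth. Blocks in the two +x corners leave a 22 mm keyway mid +x side, marked by a white chevron on the rim. Seated, a head's underside is 2 mm above the charger's top; a pack turned wrongly stays about 26 mm too high.
- insert_tray: Bystander: loose grey tray of brass inserts, 110 x 160 x 28 mm; origin at its underside.
- sanding_block: Bystander: loose blue sanding block, 66 x 118 x 47 mm; origin at its underside.
- putty_tin: Bystander: loose red putty tin, 78 mm across, 78 mm high; origin at its underside.
Things that resemble listed ones, but are neither listed nor needed, are in the scene too. Leave any pink or turquoise look-alike of the pack_orange alone.

How it is judged (in metres and radians):
On the way, in this order (a step that is already met when the one before it is completed fails the run):
1. the pack from the first pocket is fully seated in the first bay, the later packs still wait in their pockets (((x of pack_red in the frame of charger between -0.009 and 0.009 m and y of pack_red in the frame of charger between -0.106 and -0.088 m and z of pack_red in the frame of charger below 0.018 m) or (x of pack_orange in the frame of charger between -0.009 and 0.009 m and y of pack_orange in the frame of charger between -0.106 and -0.088 m and z of pack_orange in the frame of charger below 0.018 m) or (x of pack_blue in the frame of charger between -0.009 and 0.009 m and y of pack_blue in the frame of charger between -0.106 and -0.088 m and z of pack_blue in the frame of charger below 0.018 m) or (x of pack_white in the frame of charger between -0.009 and 0.009 m and y of pack_white in the frame of charger between -0.106 and -0.088 m and z of pack_white in the frame of charger below 0.018 m)) and ((y of pack_red in the frame of caddy between 0.008 and 0.068 m and z of pack_red in the frame of caddy between 0.002 and 0.014 m) or (y of pack_orange in the frame of caddy between 0.008 and 0.068 m and z of pack_orange in the frame of caddy between 0.002 and 0.014 m) or (y of pack_blue in the frame of caddy between 0.008 and 0.068 m and z of pack_blue in the frame of caddy between 0.002 and 0.014 m) or (y of pack_white in the frame of caddy between 0.008 and 0.068 m and z of pack_white in the frame of caddy between 0.002 and 0.014 m)) and ((y of pack_red in the frame of caddy between -0.068 and -0.008 m and z of pack_red in the frame of caddy between 0.002 and 0.014 m) or (y of pack_orange in the frame of caddy between -0.068 and -0.008 m and z of pack_orange in the frame of caddy between 0.002 and 0.014 m) or (y of pack_blue in the frame of caddy between -0.068 and -0.008 m and z of pack_blue in the frame of caddy between 0.002 and 0.014 m) or (y of pack_white in the frame of caddy between -0.068 and -0.008 m and z of pack_white in the frame of caddy between 0.002 and 0.014 m)) and ((y of pack_red in the frame of caddy between -0.144 and -0.084 m and z of pack_red in the frame of caddy between 0.002 and 0.014 m) or (y of pack_orange in the frame of caddy between -0.144 and -0.084 m and z of pack_orange in the frame of caddy between 0.002 and 0.014 m) or (y of pack_blue in the frame of caddy between -0.144 and -0.084 m and z of pack_blue in the frame of caddy between 0.002 and 0.014 m) or (y of pack_white in the frame of caddy between -0.144 and -0.084 m and z of pack_white in the frame of caddy between 0.002 and 0.014 m))), for 0.2 s.
2. the pack from the second pocket is fully seated in the second bay, the earlier bays are still loaded, the later packs still wait in their pockets (((x of pack_red in the frame of charger between -0.009 and 0.009 m and y of pack_red in the frame of charger between -0.106 and -0.088 m and z of pack_red in the frame of charger below 0.018 m) or (x of pack_orange in the frame of charger between -0.009 and 0.009 m and y of pack_orange in the frame of charger between -0.106 and -0.088 m and z of pack_orange in the frame of charger below 0.018 m) or (x of pack_blue in the frame of charger between -0.009 and 0.009 m and y of pack_blue in the frame of charger between -0.106 and -0.088 m and z of pack_blue in the frame of charger below 0.018 m) or (x of pack_white in the frame of charger between -0.009 and 0.009 m and y of pack_white in the frame of charger between -0.106 and -0.088 m and z of pack_white in the frame of charger below 0.018 m)) and ((x of pack_red in the frame of charger between -0.009 and 0.009 m and y of pack_red in the frame of charger between -0.03 and -0.012 m and z of pack_red in the frame of charger below 0.018 m) or (x of pack_orange in the frame of charger between -0.009 and 0.009 m and y of pack_orange in the frame of charger between -0.03 and -0.012 m and z of pack_orange in the frame of charger below 0.018 m) or (x of pack_blue in the frame of charger between -0.009 and 0.009 m and y of pack_blue in the frame of charger between -0.03 and -0.012 m and z of pack_blue in the frame of charger below 0.018 m) or (x of pack_white in the frame of charger between -0.009 and 0.009 m and y of pack_white in the frame of charger between -0.03 and -0.012 m and z of pack_white in the frame of charger below 0.018 m)) and ((y of pack_red in the frame of caddy between -0.068 and -0.008 m and z of pack_red in the frame of caddy between 0.002 and 0.014 m) or (y of pack_orange in the frame of caddy between -0.068 and -0.008 m and z of pack_orange in the frame of caddy between 0.002 and 0.014 m) or (y of pack_blue in the frame of caddy between -0.068 and -0.008 m and z of pack_blue in the frame of caddy between 0.002 and 0.014 m) or (y of pack_white in the frame of caddy between -0.068 and -0.008 m and z of pack_white in the frame of caddy between 0.002 and 0.014 m)) and ((y of pack_red in the frame of caddy between -0.144 and -0.084 m and z of pack_red in the frame of caddy between 0.002 and 0.014 m) or (y of pack_orange in the frame of caddy between -0.144 and -0.084 m and z of pack_orange in the frame of caddy between 0.002 and 0.014 m) or (y of pack_blue in the frame of caddy between -0.144 and -0.084 m and z of pack_blue in the frame of caddy between 0.002 and 0.014 m) or (y of pack_white in the frame of caddy between -0.144 and -0.084 m and z of pack_white in the frame of caddy between 0.002 and 0.014 m))), for 0.2 s.
3. the pack from the third pocket is fully seated in the third bay, the earlier bays are still loaded, the later packs still wait in their pockets (((x of pack_red in the frame of charger between -0.009 and 0.009 m and y of pack_red in the frame of charger between -0.106 and -0.088 m and z of pack_red in the frame of charger below 0.018 m) or (x of pack_orange in the frame of charger between -0.009 and 0.009 m and y of pack_orange in the frame of charger between -0.106 and -0.088 m and z of pack_orange in the frame of charger below 0.018 m) or (x of pack_blue in the frame of charger between -0.009 and 0.009 m and y of pack_blue in the frame of charger between -0.106 and -0.088 m and z of pack_blue in the frame of charger below 0.018 m) or (x of pack_white in the frame of charger between -0.009 and 0.009 m and y of pack_white in the frame of charger between -0.106 and -0.088 m and z of pack_white in the frame of charger below 0.018 m)) and ((x of pack_red in the frame of charger between -0.009 and 0.009 m and y of pack_red in the frame of charger between -0.03 and -0.012 m and z of pack_red in the frame of charger below 0.018 m) or (x of pack_orange in the frame of charger between -0.009 and 0.009 m and y of pack_orange in the frame of charger between -0.03 and -0.012 m and z of pack_orange in the frame of charger below 0.018 m) or (x of pack_blue in the frame of charger between -0.009 and 0.009 m and y of pack_blue in the frame of charger between -0.03 and -0.012 m and z of pack_blue in the frame of charger below 0.018 m) or (x of pack_white in the frame of charger between -0.009 and 0.009 m and y of pack_white in the frame of charger between -0.03 and -0.012 m and z of pack_white in the frame of charger below 0.018 m)) and ((x of pack_red in the frame of charger between -0.009 and 0.009 m and y of pack_red in the frame of charger between 0.046 and 0.064 m and z of pack_red in the frame of charger below 0.018 m) or (x of pack_orange in the frame of charger between -0.009 and 0.009 m and y of pack_orange in the frame of charger between 0.046 and 0.064 m and z of pack_orange in the frame of charger below 0.018 m) or (x of pack_blue in the frame of charger between -0.009 and 0.009 m and y of pack_blue in the frame of charger between 0.046 and 0.064 m and z of pack_blue in the frame of charger below 0.018 m) or (x of pack_white in the frame of charger between -0.009 and 0.009 m and y of pack_white in the frame of charger between 0.046 and 0.064 m and z of pack_white in the frame of charger below 0.018 m)) and ((y of pack_red in the frame of caddy between -0.144 and -0.084 m and z of pack_red in the frame of caddy between 0.002 and 0.014 m) or (y of pack_orange in the frame of caddy between -0.144 and -0.084 m and z of pack_orange in the frame of caddy between 0.002 and 0.014 m) or (y of pack_blue in the frame of caddy between -0.144 and -0.084 m and z of pack_blue in the frame of caddy between 0.002 and 0.014 m) or (y of pack_white in the frame of caddy between -0.144 and -0.084 m and z of pack_white in the frame of caddy between 0.002 and 0.014 m))), for 0.2 s.
At the end, for the whole second after the job is handed in: Each of the four bays holds one pack at rest: origin within 9 mm of the bay centre along the charger's x and y and at most 6 mm above the bay floor, which only a pack with its rib in the keyway can reach; they were loaded one at a time, first pocket to first bay and so on (((x of pack_red in the frame of charger between -0.009 and 0.009 m and y of pack_red in the frame of charger between -0.106 and -0.088 m and z of pack_red in the frame of charger below 0.018 m) or (x of pack_orange in the frame of charger between -0.009 and 0.009 m and y of pack_orange in the frame of charger between -0.106 and -0.088 m and z of pack_orange in the frame of charger below 0.018 m) or (x of pack_blue in the frame of charger between -0.009 and 0.009 m and y of pack_blue in the frame of charger between -0.106 and -0.088 m and z of pack_blue in the frame of charger below 0.018 m) or (x of pack_white in the frame of charger between -0.009 and 0.009 m and y of pack_white in the frame of charger between -0.106 and -0.088 m and z of pack_white in the frame of charger below 0.018 m)) and ((x of pack_red in the frame of charger between -0.009 and 0.009 m and y of pack_red in the frame of charger between -0.03 and -0.012 m and z of pack_red in the frame of charger below 0.018 m) or (x of pack_orange in the frame of charger between -0.009 and 0.009 m and y of pack_orange in the frame of charger between -0.03 and -0.012 m and z of pack_orange in the frame of charger below 0.018 m) or (x of pack_blue in the frame of charger between -0.009 and 0.009 m and y of pack_blue in the frame of charger between -0.03 and -0.012 m and z of pack_blue in the frame of charger below 0.018 m) or (x of pack_white in the frame of charger between -0.009 and 0.009 m and y of pack_white in the frame of charger between -0.03 and -0.012 m and z of pack_white in the frame of charger below 0.018 m)) and ((x of pack_red in the frame of charger between -0.009 and 0.009 m and y of pack_red in the frame of charger between 0.046 and 0.064 m and z of pack_red in the frame of charger below 0.018 m) or (x of pack_orange in the frame of charger between -0.009 and 0.009 m and y of pack_orange in the frame of charger between 0.046 and 0.064 m and z of pack_orange in the frame of charger below 0.018 m) or (x of pack_blue in the frame of charger between -0.009 and 0.009 m and y of pack_blue in the frame of charger between 0.046 and 0.064 m and z of pack_blue in the frame of charger below 0.018 m) or (x of pack_white in the frame of charger between -0.009 and 0.009 m and y of pack_white in the frame of charger between 0.046 and 0.064 m and z of pack_white in the frame of charger below 0.018 m)) and ((x of pack_red in the frame of charger between -0.009 and 0.009 m and y of pack_red in the frame of charger between 0.122 and 0.14 m and z of pack_red in the frame of charger below 0.018 m) or (x of pack_orange in the frame of charger between -0.009 and 0.009 m and y of pack_orange in the frame of charger between 0.122 and 0.14 m and z of pack_orange in the frame of charger below 0.018 m) or (x of pack_blue in the frame of charger between -0.009 and 0.009 m and y of pack_blue in the frame of charger between 0.122 and 0.14 m and z of pack_blue in the frame of charger below 0.018 m) or (x of pack_white in the frame of charger between -0.009 and 0.009 m and y of pack_white in the frame of charger between 0.122 and 0.14 m and z of pack_white in the frame of charger below 0.018 m)) and linear speed of each of pack_red, pack_orange, pack_blue, pack_white below 0.02 m/s); the robot touches nothing.
It fails at once if the tray of brass inserts is shifted by more than 25 mm (distance of insert_tray from where it was at the start of the episode above 0.025 m).
It fails at once if the blue sanding block is shifted by more than 25 mm (distance of sanding_block from where it was at the start of the episode above 0.025 m).
It fails at once if the red putty tin is shifted by more than 25 mm (distance of putty_tin from where it was at the start of the episode above 0.025 m).
It also fails if it takes over 99 s, if anything falls off the work surface, if the arm or the gripper's body presses on something with over 40 N, if the wrist force passes 120 N, or if a joint passes its speed limit or range.

ROBOT

A 6-joint arm with a two-finger parallel gripper is mounted at the origin on a cart in front of the work surface, level with it; the furniture and walls round the work are solid. World frame = base frame: x ahead of the robot, y to its left, z up, the work surface at z = 0. Lengths are in mm, angles in degrees, forces in N, time in s.
With the tool pointing down it reaches from about 325 to 925 mm from the base axis. Payload 3.1 kg.
Tool frame: the origin (TCP) lies at the very end of the fingers, on their centre line; the grasp point (between the pads) lies grasp_offset behind it (grasp_offset is the distance from the TCP to the grasp point, in mm); z points along the fingers, y is the line along which they close (so a half turn about z gives the same grasp; the last joint's range is limited). The gripper opens to 85 mm and grips with 20 to 120 N. Pads are 22 mm wide; open, the fingers measure 114 mm over their backs; the gripper's body (76 mm by 85 mm) begins 54 mm behind the grasp point. The pads swing forward as they close: fully open they stand 13 mm farther back than shut.
Start: joints at [68.4, 12.427, 92.441, -0, 75.132, -6.429], TCP at [163.553, 603.233, 231.3] pointing down, gripper open.
Joint ranges: [-157.48, 157.48], [-44.54, 120.13], [17.64, 146.25], [-64.5, 244.5], [7.68, 150.69], [-147.95, 147.95]. Speed limits (degrees/s): [159.86, 159.86, 180, 180, 180, 180].

INTERFACE

Orientations are given as [roll, pitch, yaw] about the fixed x, y, z axes, in that order (R = Rz(yaw) Ry(pitch) Rx(roll)).
In Python, from station import * gives the robot as it stands. Calls block until the motion is done:
- goto(position, orientation): joint-space move of the TCP to a pose.
- move_l(position, attitude=None, speed=150): straight line of the TCP; attitude=None keeps the orientation; speed is the mean speed in mm/s.
- move_j(angles): joint-space move.
- grip(opening, squeeze=None): finger opening in mm; squeeze is the grip in N (None keeps the last); returns when the fingers have stopped.
- wait(seconds).
- solve_ik(position, orientation): joint angles nearest the present ones, or None.
- get_obs(): the state.
- get_image(name): name is "side" or "top" or "wrist"; returns the picture (384x512x3 uint8, red, green, blue); there is no depth.
- get_calibration(name): a dict with "fx", "fy", "cx", "cy" (pixels), "R" (3x3) and "t" (3): a world point X has camera coordinates R X + t; the wrist camera has in their place "mount" (4x4, takes a point from camera to tool coordinates, whose origin is the TCP and whose axes are the flange's). Camera axes: x right, y down, z forward; pixel columns grow to the right and rows downward; lengths in mm; the calibration is good to about 2 mm. A picture is of the moment at which its call begins: read the wrist's pose just before it. get_calibration takes no time and is no camera call.
A pose or a line that the arm cannot do raises Unreachable and nothing moves.
- sign_off(): hands the job in; it is judged then, once.
Trained networks look in the newest picture that a camera, given by its name, has taken for a name from the list of things; names that differ only in an ending like _2 or _b are one class to them, and where a whole thing is asked for, a point or a joint stands for the part that bears it (a point fixed in the world has none). Each returns a list of dicts, best first, with "score" (0 to 1); they miss things now and then, are a little off and sometimes report something else, mostly with a low value. They report only what shows in the picture. A call takes as long as a camera call. They do not tell look-alikes from the thing itself.
- spot_in(name, camera): "extent" ([centre column, centre row, width, height] in pixels, round what is visible of it).
- regions_of(name, camera): "region" (384x512 bool, what is visible of it) and "extent" ([centre column, centre row, width, height] in pixels, round what is visible of it).
The state is a dict: "t": time; "joint_pos": joint angles; "qvel": joint speeds; "effort": joint torques, N m; "tcp_pos": TCP position; "ee_rot": TCP orientation; "wrist_force": force on the tool from outside, world axes, zero at the start; "moment": the same for the moment, N m; "grip_width": finger opening in mm; "grip_force": force on a finger pad.
Only numpy, scipy, OpenCV 4.12 (cv2) and the standard library are available. Lean on these libraries where they do the work, as an engineer would, in place of code of your own. Each camera call takes 0.05 s, during which the arm holds its last target. There are 200 camera calls.

## Working session

There is one attempt and no reset: what is moved stays moved. The work goes in short steps, each a Python script; the robot and the scene stay as the last script left them, time stands still between calls to the robot, and variables do not carry over. Pictures are saved under pics/ and viewed, at most 14 in all, crops included, and the job is handed in when it is done.

```bash
mkdir -p pics; ls; python3 - <<'E'
from station import *
import cv2
o=get_obs();print(o)
for n in("top","side"):
    im=get_image(n);cv2.imwrite(f"pics/{n}0.png",im[:,:,::-1]);c=get_calibration(n);print(n,c)
    for k in("pack_red","charger","caddy"):
        print(k,[(d["score"],[round(float(v)) for v in d["extent"]]) for d in spot_in(k,n)])
print(get_calibration("wrist"))
E
```

```text
pics
{'t': 0.0, 'joint_pos': array([ 6.84008290e+01,  1.24772468e+01,  9.25298959e+01, -7.90331474e-04,
        7.51324354e+01, -6.42799837e+00]), 'qvel': array([-0.03641843, -0.06771014, -0.02613616, -0.03109265, -0.06326037,
       -0.01171972]), 'effort': array([-5.51360718e-04, -3.96846235e+01, -3.03850043e+01, -9.46601108e-05,
        9.68888460e-03, -1.69109132e-06]), 'tcp_pos': array([163.23397395, 602.44833846, 229.95006871]), 'ee_rot': array([-1.79861214e+02, -1.48678140e-02,  1.64829013e+02]), 'wrist_force': array([ 0.31093129, -0.58092074, -0.13196232]), 'moment': array([ 0.02452003,  0.01994704, -0.03579927]), 'grip_force': 0.0, 'grip_width': 85.28685002246465}
top {'fx': 393.27940581031993, 'fy': 393.27940581031993, 'cx': 259.40832672882885, 'cy': 195.1364009206817, 'R': array([[ 0.0024008 , -0.99983805,  0.01783546],
       [-0.99878123, -0.00327676, -0.04924753],
       [ 0.049298  , -0.01769549, -0.99862735]]), 't': array([ -12.41981687,  560.54630027, 1232.76867885])}
pack_red [(0.52, [146, 219, 19, 21])]
charger [(0.57, [323, 216, 116, 56])]
caddy [(0.82, [188, 218,
[... 198 characters left out ...]
9],
       [-0.25106513, -0.6170907 , -0.74576495],
       [ 0.27292313,  0.69405502, -0.6661836 ]]), 't': array([-540.00032805,  177.45520918, 1014.61164436])}
pack_red [(0.53, [184, 124, 14, 24])]
charger [(0.57, [255, 266, 68, 135])]
caddy []
{'fx': 305.93676463136796, 'fy': 305.93676463136796, 'cx': 257.1026206581049, 'cy': 190.86384561155913, 'mount': array([[-1.04350711e-04, -9.47150240e-01, -3.20790293e-01,
         8.11379973e+01],
       [ 9.99999901e-01,  3.95564610e-05, -4.42085110e-04,
         3.89320729e-01],
       [ 4.31410347e-04, -3.20790308e-01,  9.47150142e-01,
        -1.42925519e+02],
       [ 0.00000000e+00,  0.00000000e+00,  0.00000000e+00,
         1.00000000e+00]])}
```

View pics/top0.png

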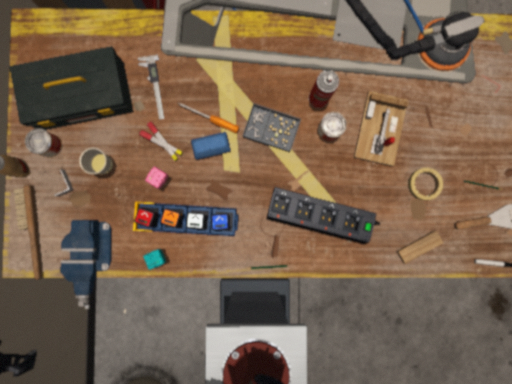

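View pics/side0.png

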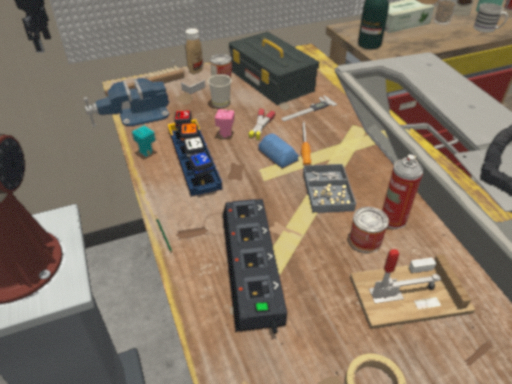

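The top view shows the caddy at (187,218), in the order red, orange, white, blue from its yellow end on the left. The charger is at (323,216), with its green switch at right (368,227). The pink (157,177) and turquoise (154,259) look-alikes stand near the caddy; the tray, block and tin are farther back. Next I take wrist views of both.

```bash
cat > h.py <<'E'
from station import *
import numpy as np, cv2
from scipy.spatial.transform import Rotation as Ro
def rays(cam,pts,pose=None):
    c=get_calibration(cam); pts=np.atleast_2d(np.float64(pts))
    d=np.c_[(pts[:,0]-c["cx"])/c["fx"],(pts[:,1]-c["cy"])/c["fy"],np.ones(len(pts))]
    if cam!="wrist": return -c["R"].T@c["t"], d@c["R"]
    p,r=pose; R=Ro.from_euler("xyz",r,degrees=True).as_matrix(); M=c["mount"]
    return R@M[:3,3]+p, d@(R@M[:3,:3]).T
def toz(cam,pts,z,pose=None):
    o,d=rays(cam,pts,pose); return o+d*((z-o[2])/d[:,2])[:,None]
def proj(X,pose):
    c=get_calibration("wrist");p,r=pose;R=Ro.from_euler("xyz",r,degrees=True).as_matrix();M=c["mount"]
    Y=((np.atleast_2d(X)-p)@R-M[:3,3])@M[:3,:3]
    return np.c_[c["fx"]*Y[:,0]/Y[:,2]+c["cx"],c["fy"]*Y[:,1]/Y[:,2]+c["cy"]]
def shot(name=None):
    o=get_obs(); pose=(o["tcp_pos"],o["ee_rot"]); im=get_image("wrist")
    if name: cv2.imwrite(f"pics/{name}.png",im[:,:,::-1]); np.savez(f"pics/{name}.npz",p=pose[0],r=pose[1])
    return im,pose
E
python3 - <<'E'
from h import *
A=toz("top",[[146,217],[172,219],[196,220],[221,222]],84);print(A.round())
B=toz("top",[[283,202],[305,208],[327,215],[350,223],[369,227]],50);print(B.round())
print(toz("top",[[157,177],[154,259],[210,146],[271,127],[332,125]],60).round())
for n,X in(("caddy",A.mean(0)),("chg",B[:4].mean(0))):
    goto([X[0]-20,X[1],230],[180,0,0]); wait(.3)
    im,p=shot(n); print(get_obs()["t"])
    for k in ("caddy","charger","pack_red","pack_orange","pack_white","pack_blue"):
        print(k,[(d["score"],[round(float(v)) for v in d["extent"]]) for d in spot_in(k,"wrist")])
E
```

```text
[[491. 327.  84.]
 [485. 250.  84.]
 [482. 179.  84.]
 [477. 105.  84.]]
[[ 538.  -83.   50.]
 [ 520. -151.   50.]
 [ 498. -219.   50.]
 [ 474. -289.   50.]
 [ 462. -348.   50.]]
[[ 613.  302.   60.]
 [ 365.  307.   60.]
 [ 709.  142.   60.]
 [ 769.  -45.   60.]
 [ 776. -234.   60.]]
2.5333
caddy [(0.72, [252, 140, 292, 98])]
charger [(0.9, [489, 99, 46, 100])]
pack_red [(0.79, [136, 145, 69, 60])]
pack_orange [(0.86, [175, 247, 60, 59]), (0.83, [157, 25, 80, 49]), (0.68, [216, 147, 58, 62]), (0.37, [291, 154, 56, 56])]
pack_white []
pack_blue [(0.88, [362, 154, 64, 54])]
4.6667
caddy [(0.65, [32, 166, 62, 79]), (0.41, [275, 149, 316, 156])]
charger [(0.95, [276, 147, 316, 150])]
pack_red []
pack_orange [(0.54, [275, 150, 312, 154])]
pack_white []
pack_blue [(0.89, [16, 172, 33, 46])]
```

```bash
python3 - <<'E'
import cv2
a=cv2.imread("pics/caddy.png")[100:200,90:420];cv2.imwrite("pics/caddy_c.png",cv2.resize(a,None,fx=2.4,fy=2.4,interpolation=2))
a=cv2.imread("pics/chg.png")[60:240,105:445];cv2.imwrite("pics/chg_c.png",cv2.resize(a,None,fx=2.35,fy=2.35,interpolation=2))
E
```

```text
(no output)
```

View pics/caddy_c.png

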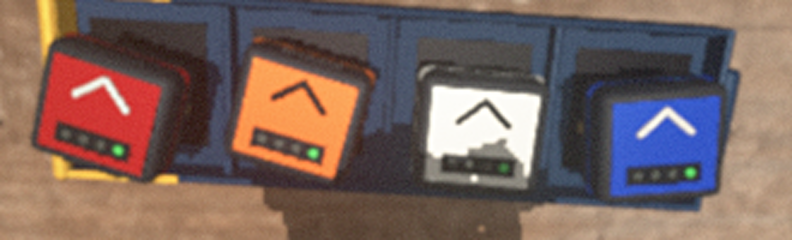

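View pics/chg_c.png

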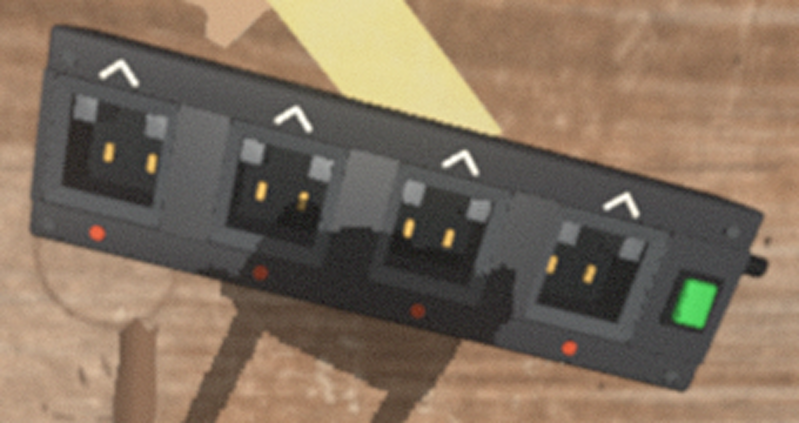

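Caddy: red, orange, white, blue from the yellow end, every chevron pointing up in the image (+x), at small yaws. Charger: bays empty, keyway chevrons on the +x side, switch at lower right (crop 693,303). Now fitting both.

```bash
cat > m.py <<'E'
from h import *
def rigid(src,dst):
    a,b=src-src.mean(0),dst-dst.mean(0)
    th=np.arctan2((a[:,0]*b[:,1]-a[:,1]*b[:,0]).sum(),(a*b).sum())
    R=np.array([[np.cos(th),-np.sin(th)],[np.sin(th),np.cos(th)]]); t=dst.mean(0)-R@src.mean(0)
    return np.degrees(th),t,(src@R.T+t-dst)
def label(im,pose,col,near,z=84):
    """label rectangle at height z: centre, yaw (in -90..90 about +x), sizes"""
    hsv=cv2.cvtColor(im,cv2.COLOR_RGB2HSV);H,S,V=[hsv[...,i].astype(int) for i in range(3)]
    m={"red":((H<5)|(H>172))&(S>150)&(V>110),"orange":(H>7)&(H<17)&(S>150)&(V>150),
       "blue":(H>107)&(H<125)&(S>170)&(V>110),"white":(S<40)&(V>100)}[col]
    yy,xx=np.mgrid[:384,:512]; m=(m&(np.hypot(xx-near[0],yy-near[1])<near[2])).astype(np.uint8)
    m=cv2.morphologyEx(m,cv2.MORPH_OPEN,np.ones((3,3),np.uint8))
    n,L,st,_=cv2.connectedComponentsWithStats(m); k=1+st[1:,4].argmax()
    ys,xs=np.where(L==k); h=cv2.convexHull(np.c_[xs,ys].astype(np.int32))[:,0]
    P=toz("wrist",h,z,pose)[:,:2].astype(np.float32)
    c,s,a=cv2.minAreaRect(P); a=(a+45)%90-45
    return np.array(c),a,s
E
python3 - <<'E'
from m import *
import station
print("go",station.grasp_offset)
im=cv2.imread("pics/caddy.png")[:,:,::-1].copy();f=np.load("pics/caddy.npz");pose=(f["p"],f["r"])
C=[]
for col,c in(("red",(136,147)),("orange",(216,147)),("white",(291,154)),("blue",(362,156))):
    r=label(im,pose,col,(*c,30));C.append(r[0]);print(col,r)
C=np.array(C)
print("caddy fit",rigid(np.array([[0,114],[0,38],[0,-38],[0,-114.]]),C))
f=np.load("pics/chg.npz");pose=(f["p"],f["r"])
px=np.array([[55,27],[762,213],[687,390],[32,234]])/2.35+[105,60]
W=toz("wrist",px,50,pose)[:,:2]
print("chg",rigid(np.array([[52,163],[52,-163],[-52,-163],[-52,163.]]),W))
chev=np.array([[119,72],[294,118],[461,162],[622,205]])/2.35+[105,60]
W2=toz("wrist",chev,50,pose)[:,:2]
print("chev",rigid(np.array([[36,131],[36,55],[36,-21],[36,-97.]]),W2))
E
```

```text
go 18.700000000000003
red (array([492.90576172, 335.72976685]), -18.93053436279297, (42.39070510864258, 38.436561584472656))
orange (array([491.56243896, 258.16366577]), -16.856971740722656, (42.748191833496094, 38.581546783447266))
white (array([484.48980713, 183.86654663]), -4.6924285888671875, (44.8029899597168, 39.6503791809082))
blue (array([480.49923706, 109.8008728 ]), 3.930122137069702, (36.67079544067383, 40.87355041503906))
caddy fit (np.float64(-3.3704071369394595), array([487.36431122, 221.89021301]), array([[ 1.16069864, -0.03673666],
       [-1.96407803,  1.66081963],
       [ 0.64045438,  0.08939399],
       [ 0.16292502, -1.71347696]]))
chg (np.float64(-14.095310843508535), array([ 502.69079444, -202.42880928]), array([[ 6.68164967,  0.98982189],
       [ 5.69360973, -4.64880213],
       [-6.7339984 , -0.19541324],
       [-5.641261  ,  3.85439348]]))
chev (np.float64(-14.404916565403516), array([ 500.74129854, -201.30721387]), array([[-0.0590727 , -0.48274547],
       [-0.02012076,  0.09222955],
       [-0.07991439,  0.10599449],
       [ 0.15910785,  0.28452144]]))
```

```bash
python3 - <<'E'
from m import *
goto([520,-205,230],[180,0,165]); wait(.3); im,p=shot("chg2")
goto([500,222,230],[180,0,175]); wait(.3); im2,p2=shot("caddy2")
print(p2,get_obs()["t"])
for k in("pack_red","pack_orange","pack_white","pack_blue"):
    for d in spot_in(k,"wrist"):
        e=d["extent"];print(k,round(d["score"],2),np.round(e), toz("wrist",[e[:2]],84,p2).round())
C=np.array([[493,336],[491.5,258],[484.5,184],[480.5,110]])
for col,c in zip(("red","orange","white","blue"),C):
    u=proj([*c,84],p2)[0]; r=label(im2,p2,col,(*u,32)); print(col,u.round(),r)
u=proj([500,-202,50],p)[0]; print(u)
a=im[60:240,105:445,::-1];cv2.imwrite("pics/chg2_c.png",cv2.resize(a,None,fx=2.35,fy=2.35,interpolation=2))
E
```

```text
(array([500.31084104, 221.34980422, 229.98874092]), array([-1.79996158e+02,  6.39404404e-04,  1.74930705e+02])) 9.6833
pack_red 0.57 [371. 153.  70.  59.] [[489. 332.  84.]]
pack_orange 0.75 [340.  29.  74.  58.] [[379. 302.  84.]]
pack_orange 0.66 [340. 253.  61.  64.] [[595. 302.  84.]]
pack_orange 0.56 [294. 159.  61.  59.] [[488. 259.  84.]]
pack_white 0.94 [217. 157.  57.  50.] [[479. 185.  84.]]
pack_blue 0.86 [146. 160.  69.  62.] [[476. 115.  84.]]
red [375. 157.] (array([493.29577637, 335.67758179]), -19.253196716308594, (42.55161666870117, 38.426109313964844))
orange [294. 163.] (array([507.28579712, 261.01696777]), -5.0694732666015625, (29.369234085083008, 14.326299667358398))
white [217. 162.] (array([485.06469727, 183.10588074]), -5.072380065917969, (43.382049560546875, 38.61125564575195))
blue [141. 165.] (array([483.18688965, 110.30799866]), 4.034762859344482, (31.433727264404297, 41.00860595703125))
[254.94022932 147.84372108]
```

View pics/chg2_c.png

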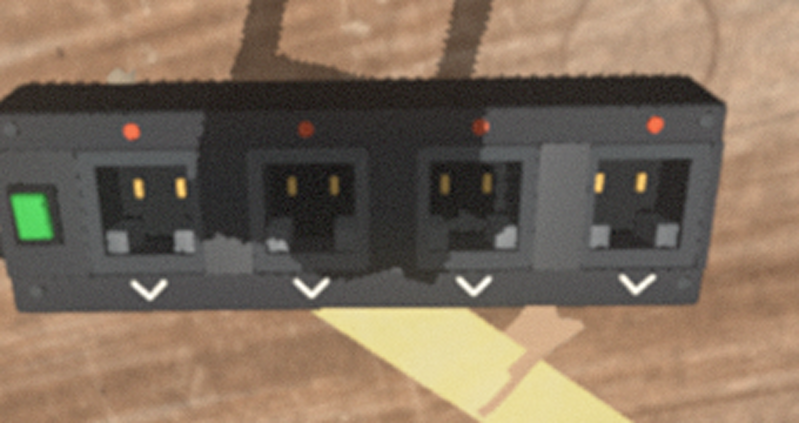

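```bash
python3 - <<'E'
from m import *
T=[131,55,-21,-97]
def L(n,pts):
    f=np.load(f"pics/{n}.npz");return toz("wrist",np.array(pts)/2.35+[105,60],50,(f["p"],f["r"]))[:,:2]
v={"chev1":("chg",[[119,72],[294,118],[461,162],[622,205]]),
"chev2":("chg2",[[636,285],[473,287],[311,289],[150,291]]),
"led1":("chg",[[97,233],[260,273],[418,311],[569,348]]),
"led2":("chg2",[[655,125],[480,127],[306,129],[131,131]]),
"front2":("chg2",[[644,147],[476,148],[308,149],[140,151]]),
"rear2":("chg2",[[640,271],[474,271],[311,272],[148,273]]),
"pinfloor":("chg2",[[620,182],[466,183],[313,186],[160,188]])}
W={k:L(*a) for k,a in v.items()}
th=np.radians(-14.4);R=np.array([[np.cos(th),-np.sin(th)],[np.sin(th),np.cos(th)]])
for k,w in W.items():
    print(k,((w-[502,-201.5])@R).round(1).tolist())
E
```

```text
chev1 [[31.9, 130.8], [32.0, 54.2], [32.0, -21.8], [31.9, -98.0]]
chev2 [[36.7, 131.6], [36.9, 55.2], [37.1, -20.9], [37.3, -96.7]]
led1 [[-40.4, 130.2], [-40.4, 54.0], [-40.0, -22.6], [-39.9, -98.5]]
led2 [[-36.2, 131.6], [-36.2, 55.3], [-36.2, -20.8], [-36.1, -97.5]]
front2 [[-26.9, 127.9], [-27.2, 53.9], [-27.6, -20.2], [-27.5, -94.5]]
rear2 [[29.9, 132.7], [29.1, 55.3], [28.8, -20.7], [28.5, -96.7]]
pinfloor [[-11.6, 119.0], [-11.9, 50.1], [-11.2, -18.5], [-11.1, -87.2]]
```

```bash
python3 - <<'E'
from m import *
th=np.radians(-14.4);R=np.array([[np.cos(th),-np.sin(th)],[np.sin(th),np.cos(th)]])
for n in("chg","chg2"):
    im=cv2.imread(f"pics/{n}.png")[:,:,::-1].copy();f=np.load(f"pics/{n}.npz");pose=(f["p"],f["r"]);print(n,pose)
    hsv=cv2.cvtColor(im,cv2.COLOR_RGB2HSV).astype(int);H,S,V=hsv[...,0],hsv[...,1],hsv[...,2]
    for nm,m in(("chev",(S<50)&(V>165)),("led",((H<8)|(H>172))&(S>140)&(V>90)),("switch",(H>50)&(H<70)&(S>120)&(V>100))):
        m=m.copy();m[:60]=0;m[240:]=0;m[:,:105]=0;m[:,445:]=0
        k,Lb,st,c=cv2.connectedComponentsWithStats(m.astype(np.uint8))
        for i in range(1,k):
            if st[i,4]>7:
                w=toz("wrist",[c[i]],57 if nm=="switch" else 50,pose)[:,:2]
                print(nm,st[i,4],c[i].round(1),((w-[502,-201.5])@R).round(1)[0])
E
```

```text
chg (array([ 487.61622087, -184.67273579,  230.01444808]), array([-1.79997918e+02, -4.12076006e-03,  7.62432378e-02]))
chev 65 [155.7  90.1] [ 32.4 130.8]
chev 64 [230.  109.6] [32.5 54.4]
chev 62 [301.  128.1] [ 32.8 -21.4]
chev 58 [369.8 146.2] [ 33.  -97.7]
led 30 [146.  158.6] [-39.9 130.6]
led 24 [215.5 175.6] [-39.7  54.2]
led 18 [282.1 192.1] [-39.9 -21.7]
led 30 [346.6 207.6] [-39.5 -97.8]
switch 277 [400.2 188.7] [  -1.9 -143.8]
chg2 (array([ 519.9809442 , -204.97313565,  229.99666035]), array([ 1.79997221e+02, -2.22007445e-03,  1.64997142e+02]))
chev 53 [375.7 180.3] [ 35.6 131.5]
chev 56 [168.3 182.7] [ 36.  -97.2]
chev 54 [237.  182.1] [ 36.1 -21.3]
chev 53 [306.  181.1] [35.8 54.8]
led 28 [308.9 113.5] [-36.8  54.8]
led 33 [383.3 112.5] [-36.9 131.1]
led 32 [160.5 115.5] [-36.4 -97.7]
led 29 [234.7 114.5] [-36.5 -21.3]
switch 290 [118.3 151.6] [  -0.7 -143.7]
```

The pack estimates agree between the two opposed views within about 1 mm, except that orange failed in one view and the blue label was partly lost. The charger features differ by 3 mm, which averages out. Charger fit: (501,-201.7), yaw -14.4°. Loading the first pack.

```bash
cat > load.py <<'E'
from m import *
CH=np.array([501.1,-201.7]);CY=-14.4;UP=172
P={1:(493.1,335.7,-19.1),2:(491.6,258.2,-16.9),3:(484.8,183.5,-4.9),4:(482,110,4)}
BY=[-97,-21,55,131]
def load(i,dx=0,dy=0):
    x,y,a=P[i]
    goto([x,y,UP-40],[180,0,a+90]); grip(85)
    move_l([x,y,53],speed=120); grip(40,60)
    o=get_obs(); print("grip",round(o["grip_width"],1),round(o["grip_force"],1),o["tcp_pos"].round(1))
    if o["grip_width"]<44: print("EMPTY");return False
    z0=o["tcp_pos"][2]
    move_l([x,y,UP],speed=200)
    c,s=np.cos(np.radians(CY)),np.sin(np.radians(CY)); u,v=dx,BY[i-1]+dy
    b=CH+[c*u-s*v,s*u+c*v]
    move_l([*b,UP],[180,0,CY+90],speed=300); wait(.2)
    w0=get_obs()["wrist_force"]; print("held",round(get_obs()["grip_width"],1),w0.round(1))
    move_l([*b,z0+48],speed=150)
    for h in (38,30,20,10,5):
        move_l([*b,z0+h],speed=60); o=get_obs(); f=o["wrist_force"]-w0; print(h,f.round(1),round(o["tcp_pos"][2]-z0,1))
        if f[2]>30: print("BLOCKED");return False
    grip(60); wait(.2); move_l([*b,z0+9],speed=40); grip(85); move_l([*b,150],speed=200)
    o=get_obs(); print("done",o["t"]); return True
E
python3 - <<'E'
from load import *
print(load(1))
shot("after1")
E
```

```text
grip 47.2 61.5 [493.6 336.2  54.2]
held 47.1 [ 0.2 -1.1 -2.3]
38 [-0.   1.   0.1] 38.1
30 [0.  1.6 0.7] 29.3
20 [-0.3  1.3 -0.3] 19.1
10 [0.7 1.1 0.2] 9.2
5 [-1.2  0.7  0.2] 4.6
done 20.0833
True
```

View pics/after1.png

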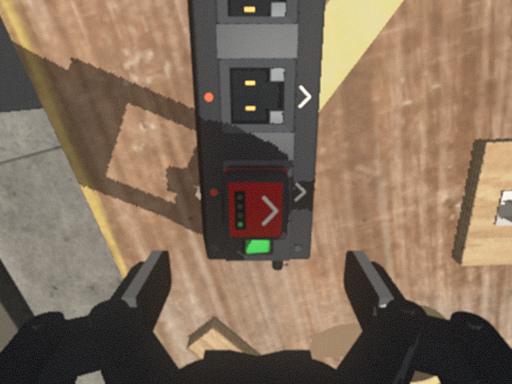

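Red sits in the first bay beside the switch: label at (257,210), chevron pointing to the keyway chevron at (300,192). A quick numeric check of its height and position follows, then the second pack.

```bash
cat >> load.py <<'E'
def check(i,col,n):
    im,p=shot(n); c,s=np.cos(np.radians(CY)),np.sin(np.radians(CY)); v=BY[i-1]
    u=proj([*(CH+[-s*v,c*v]),88],p)[0]; hsv=cv2.convertScaleAbs(im,alpha=1.4)
    try:
        q,a,sz=label(hsv,p,col,(*u,50),88); d=q-CH; print("chk",u.round(),"rel",(np.array([c*d[0]+s*d[1],-s*d[0]+c*d[1]])-[0,v]).round(1),"yaw",round(a-CY,1),np.round(sz,1))
    except Exception as e: print("chk fail",e)
E
python3 - <<'E'
from load import *
check(1,"red","after1b")
print(load(2)); check(2,"orange","after2")
E
```

```text
chk [257. 210.] rel [-0.4 -0.8] yaw 0.1 [41.1 38. ]
grip 47.2 61.4 [492.1 258.6  54.1]
held 46.9 [ 0.1  1.2 -1.9]
38 [-0.3 -1.6 -0.8] 38.0
30 [-0.1 -0.6 -1.1] 29.3
20 [-0.1 -1.2 -0.1] 19.2
10 [-0.1 -2.   0.3] 9.2
5 [-0.4 -0.9  0.5] 4.6
done 30.125
True
chk [256. 209.] rel [-0.2 -0.7] yaw 0.0 [42.  38.1]
```

Both are within 1 mm, seated and square. On to the third and fourth.

```bash
python3 - <<'E'
from load import *
if load(3):
    check(3,"white","after3")
    if load(4): check(4,"blue","after4"); goto([430,-60,300],[180,0,20]); wait(.3); shot("final"); cv2.imwrite("pics/final_top.png",cv2.resize(get_image("side")[150:350,180:320,::-1],None,fx=3,fy=3))
E
```

```text
grip 47.5 61.0 [485.1 183.7  54.1]
held 47.1 [ 0.2 -0.6 -3.3]
38 [0.1 0.8 1. ] 38.0
30 [-0.3 -0.1  0.1] 29.3
20 [ 0.5 -0.   1. ] 19.2
10 [-0.5  1.   1.4] 9.3
5 [-0.4  0.1  0.7] 4.6
done 39.125
chk [256. 209.] rel [-0.3  0.8] yaw 0.0 [43.3 40.8]
grip 47.7 60.7 [482.3 110.1  54. ]
held 47.5 [-0.4  0.3 -2.3]
38 [0.5 0.1 1.1] 38.0
30 [ 0.8 -0.1 -0.9] 29.3
20 [ 0.8 -0.1  0.8] 19.2
10 [ 0.4 -0.8  0.4] 9.2
5 [ 0.7 -0.3  0.4] 4.6
done 47.175
chk [256. 209.] rel [2.9 0.8] yaw 0.0 [40.3 24.8]
```

View pics/final_top.png

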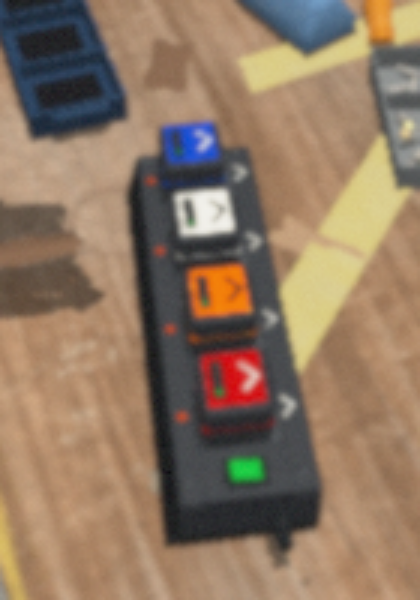

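The crop shows red (235,380), orange (220,292), white (205,212) and blue (190,145) at equal height, all with chevrons toward the keyways, and the arm is clear.

```bash
python3 -c "
from station import *
print(sign_off())"
```

```text
the job is handed in; nothing more can be done
None
```

All four packs (red, orange, white, blue) were loaded in caddy order into bays one to four, apparently fully down and keyed going by the final pictures, then let go, and the job was handed in after about 50 s; no verdict was returned.

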